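# Close the slide-top box of check weights

### The job

Close the wooden box of check weights: take its loose lid by the bar, start the chamfered nose in the channel at the box's open end, slide it along and force it over the small sprung ridge until it is fully home against the closed end, then let go. Work by feel: never ram or press the lid hard against the box, and leave everything else on the bench where it is.

Things in the scene. Friction and masses are not known exactly. Their poses are not given: they have to be found in the camera images.
- box: Beech box screwed to the bench, 150 x 104 x 62.5 mm of steel weights, open on top. Origin: centre of its underside; +x: the way the lid closes. Open end (mouth) at x -75, stop face of the closed end at x 65. Lid runs on two side ledges and a sill at z 50. More than 35 N between lid and box would split the thin wood.
- box_mouth (a point): Middle of the sill's outer edge at the open end, at the height of the running surface (box x -75, y 0, z 50 mm); box axes. Channel 87 mm wide between its sides, 93 mm over the first 13 mm, then tapering in over 12 mm. Over both edges of the lid hang lips (underside 7.5 mm above the ledges, 74 mm apart, top 12.5 mm); they begin 12 mm in from the mouth, flared up to about 13 mm.
- box_stop (a point): Middle of the lower edge of the stop face at the closed end (box x 65, y 0, z 50 mm); box axes. The lid is home when its nose meets this point. The closed end rises 12.5 mm above the ledges.
- lid_grip (a point): Centre of the lid's bar pull (14 mm along x, 52 along y, 24 high): grasp across x from above. Lid axes: x from tail to nose, z up. Wooden lid 140 x 84 x 6 mm, 60 to 130 g, lies flat on the bench, underside 18 mm below this point, top 12 mm below; tail end 45 mm behind, nose end 95 mm ahead. In the box it is the same way up.
- lid_nose (a point): Middle of the nose end at the level of the lid's underside; lid axes. The nose is chamfered underneath, 3 mm high over 3.6 mm. A cross groove 3 mm deep runs under the lid from 4.8 to 11.4 mm behind the nose end and drops over the ridge when the lid is home.
- ridge (a joint): How far the sprung ridge is pressed down, m: 0 = fully up (2.4 mm above the ledges), 0.003 = lowest. Narrow steel bar with a round top across the box, crest 8.1 mm before the stop face. The nose meets it 6 to 9 mm short of home and must be forced over with about 14 to 22 N of push; then it snaps on and the groove drops over the ridge.
Not all that is in view belongs to the job. What is shaped like the part that bears lid_grip but turquoise is not meant.

How it is judged (in metres and radians):
On the way:
1. the lid's nose is in the channel, under the lips (x of lid_nose in the frame of box between -0.045 and 0.05 m and y of lid_nose in the frame of box between -0.006 and 0.006 m and z of lid_nose in the frame of box between 0.047 and 0.054 m and angle between the x axis of lid_nose and the x axis of box, either way round below 0.08 rad), for 0.02 s.
At the end, for the whole second after the job is handed in: The lid lies in the channel, its nose within 2 mm of the stop face, flat on the ledges and in line, with the ridge sprung up into the lid's groove (x of lid_nose in the frame of box between 0.063 and 0.068 m and y of lid_nose in the frame of box between -0.004 and 0.004 m and z of lid_nose in the frame of box between 0.048 and 0.0535 m and value of joint ridge below 0.0006 m and angle between the x axis of lid_nose and the x axis of box, either way round below 0.05 rad); the robot touches nothing.
It fails at once if lid and box forced together with more than 35 N (contact force between lid and box above 35 N).
It fails at once if a bystander moved more than 20 mm (distance of any of forceps, dish, beaker, reagent, vialrack, brush, septa, scoop from where it was at the start of the episode above 0.02 m).
It also fails if it takes over 40 s, if anything falls off the work surface, if the arm or the gripper's body presses on something with over 40 N, if the wrist force passes 120 N, or if a joint passes its speed limit or range.

### The arm

A 6-joint arm with a two-finger parallel gripper is mounted at the origin on the work surface. World frame = base frame: x ahead of the robot, y to its left, z up, the work surface at z = 0. Lengths are in m, angles in degrees, forces in N, time in s.
With the tool pointing down it reaches from about 0.375 to 0.9 m from the base axis. Payload 3.1 kg.
Tool frame: the origin (TCP) lies at the very end of the fingers, on their centre line; the grasp point (between the pads) lies bot.grip_point_offset behind it (bot.grip_point_offset is the distance from the TCP to the grasp point, in m); z points along the fingers, y is the line along which they close (so a half turn about z gives the same grasp; the last joint's range is limited). The gripper opens to 87 mm and grips with 3 to 60 N. Pads are 19 mm wide; open, the fingers measure 117 mm over their backs; the gripper's body (75 mm by 190 mm) begins 51 mm behind the grasp point.
Start: joints at [-83.451, 30.224, 82.088, -0, 67.689, -10.227], TCP at [0.18, -0.598, 0.223] pointing down, gripper open.
Joint ranges: [-176.69, 176.69], [-43.24, 126.21], [12.49, 139.97], [-82, 262], [0, 151.66], [-163.58, 163.58]. Speed limits (degrees/s): [159.86, 159.86, 180, 180, 180, 180].

### API

Orientations are given as a 3x3 rotation matrix whose columns are the frame's x, y, z axes.
In Python, from rig import bot, viewer, ticket gives the robot as it stands.
- The arm moves only by the tool servo_tool, never from a script. Its argument "targets" is a list of rows, each an object with "offset": the shift along the tool's x, y, z in m, a list of three; "dr": the turn, a rotation vector about the tool's x, y, z in degrees, a list of three. In form: [{"offset": [x, y, z], "dr": [ax, ay, az]}, ...]. A call has 1 to 20 rows; each row is the pose to reach, as a shift and turn from the pose commanded when the call began, along the tool's axes at that moment; what a row does not reach only later rows make up. A row lasts 1/12 s, in which the tool goes at most 41.7 mm and 7.16 degrees, less where a joint would pass 70% of its speed; a pose out of reach is approached as far as the arm can. A call with a gripper value outside its range is refused whole. "gripper" is the gripper command: -1 is fully open, 1 is shut, values between are in proportion, set as the call begins (left out, the last holds). The fingers move at their own pace and stop on an object; the grip force is fixed at half the most. Time passes only in rows, so rows that repeat a pose let the fingers close. It gives the time, the measured TCP pose, the force, the opening and the grip force at its end, in the units of the state.
- bot.read_state(): the state, without advancing time (a new reading comes with each control period).
- viewer.capture(name): name is "side" or "top"; returns a dict with "color" (400x640x3 uint8, red, green, blue), "camera_matrix" (3x3 intrinsics, pixels), "k1" (the pictures are not rectified: a ray, as slopes to the right and down, at radius r is drawn at 1 + k1 r^2 times it, then the intrinsics apply), "R" (3x3) and "t" (3): a world point X has camera coordinates R X + t. Camera axes: x right, y down, z forward; pixel columns grow to the right and rows downward; lengths in m; the calibration is good to about 2 mm. A picture is of the moment at which its call begins. There is no depth.
- ticket.hand_in(): hands the job in; it is judged then, once.
The state is a dict: "time_s": time; "joint_positions": joint angles; "qvel": joint speeds; "tau": joint torques, N m; "position": TCP position; "tcp_rot": TCP orientation; "force": force on the tool from outside, world axes, zero at the start; "moment": the same for the moment, N m; "opening": opening from 0.0 (shut) to 1.0 (fully open); "grasp_force": force on a finger pad.
Only numpy, scipy, OpenCV 4.12 (cv2) and the standard library are available. Lean on these libraries where they do the work, as an engineer would, in place of code of your own. Each camera call takes 0.05 s, during which the arm holds its last target. There are 200 camera calls.

## Working session

There is one attempt and no reset: what is moved stays moved. The work goes in short steps, Python scripts to look and compute and a tool call to move; the robot and the scene stay as the last step left them, time stands still between calls to the robot, and variables do not carry over. Pictures are saved under pics/ and viewed, at most 10 in all, crops included, and the job is handed in when it is done.

Besides the shell and the picture viewer there is one more tool, called after "Call:" as a command line: name --argument value ..., lists and objects as JSON in quotes. servo_tool: Moves the arm, as the interface text tells. Its arguments: {"type":"object","properties":{"targets":{"type":"array"},"gripper":{"type":"number"}},"required":["targets"]}

```bash
mkdir -p pics; cat > h.py <<'E'
import numpy as np, cv2, json
from rig import bot, viewer, ticket
def cap(n,f=None):
    c=viewer.capture(n)
    if f: cv2.imwrite(f,c["color"][:,:,::-1])
    return c
def ray(c,uv):
    K=np.array(c["camera_matrix"]); R=np.array(c["R"]); t=np.array(c["t"])
    d=np.array([(uv[0]-K[0,2])/K[0,0],(uv[1]-K[1,2])/K[1,1]]); s=d.copy()
    for _ in range(30): s=d/(1+c["k1"]*(s@s))
    return -R.T@t, R.T@np.array([s[0],s[1],1])
def onz(c,uv,z):
    o,d=ray(c,uv); return o+d*(z-o[2])/d[2]
def proj(c,X):
    K=np.array(c["camera_matrix"]); p=np.array(c["R"])@X+np.array(c["t"]); s=p[:2]/p[2]
    s=s*(1+c["k1"]*(s@s)); return K[:2,:2]@s+K[:2,2]
E
python3 - <<'E'
from h import *
for n in("top","side"):
    c=cap(n,f"pics/{n}0.png"); print(n,c["k1"],-np.array(c["R"]).T@c["t"]); print(np.round(c["R"],3))
s=bot.read_state(); print(s["time_s"],s["position"],np.round(s["tcp_rot"],4),s["opening"],s["force"],bot.grip_point_offset)
E
```

```text
top 0.010227020863810677 [ 0.41119416 -0.19597684  1.24312945]
[[ 0.022 -1.     0.015]
 [-0.999 -0.022 -0.042]
 [ 0.043 -0.014 -0.999]]
side -0.09298976844139728 [ 0.19262974 -1.03826015  0.6172579 ]
[[ 0.94  -0.34  -0.006]
 [-0.181 -0.484 -0.856]
 [ 0.288  0.807 -0.516]]
0.1 [ 0.18035589 -0.59771125  0.22164955] [[ 9.574e-01  2.886e-01 -2.000e-04]
 [ 2.886e-01 -9.574e-01  2.000e-03]
 [ 4.000e-04 -2.000e-03 -1.000e+00]] 0.9993264376982 [ 0.32761495 -0.35320091  0.5676229 ] 0.0187
```

View pics/top0.png

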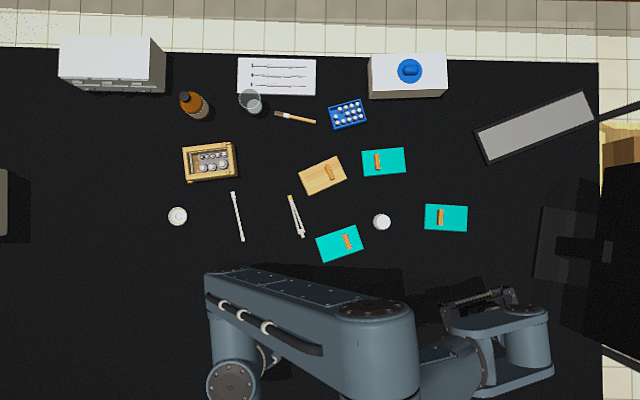

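View pics/side0.png

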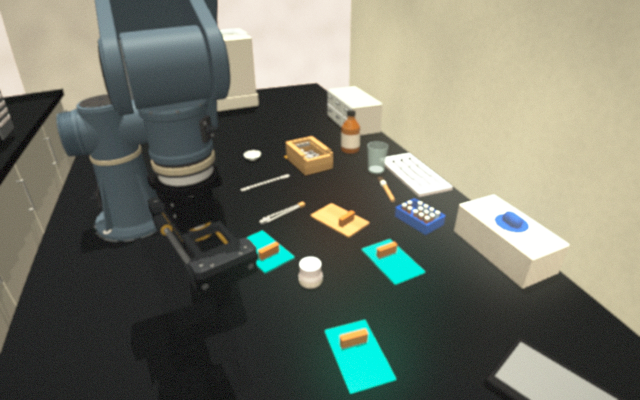

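The top view shows the wooden lid at about (323,175), with its bar at (329,172), so the nose points left. The box is at (209,161). The turquoise plates are decoys. Next I'll zoom in on the box and lid.

```bash
python3 - <<'E'
import cv2,numpy as np
a=cv2.imread('pics/top0.png');b=cv2.imread('pics/side0.png')
r=lambda i,x,y,w,h:cv2.resize(i[y:y+h,x:x+w],(400,300),interpolation=cv2.INTER_CUBIC)
cv2.imwrite('pics/z0.png',np.vstack([np.hstack([r(a,170,130,80,60),r(a,285,145,80,60)]),np.hstack([r(b,270,125,80,60),r(b,300,190,80,60)])]))
E
```

```text
(no output)
```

View pics/z0.png

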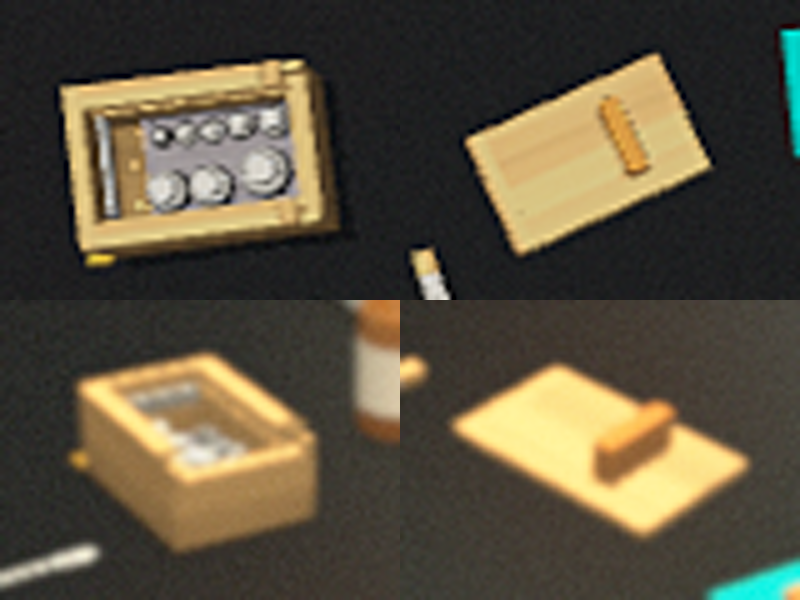

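The mouth is on the right in the top view, towards the lid. The ridge and closed end are on the left, so box +x and lid +x both run roughly along world +y. Next I'll measure the lid and box from the contours.

```bash
python3 - <<'E'
from h import *
c=cap("top")
S=8
def crop(x,y,w,h):
    i=c["color"][y:y+h,x:x+w][:,:,::-1]
    return cv2.resize(i,None,fx=S,fy=S,interpolation=cv2.INTER_CUBIC)
def up(p,x,y): return np.array([(p[0]+.5)/S-.5+x,(p[1]+.5)/S-.5+y])
def big(m): 
    cs,_=cv2.findContours(m,cv2.RETR_EXTERNAL,cv2.CHAIN_APPROX_NONE); return max(cs,key=cv2.contourArea)
# lid
x,y=290,148; im=crop(x,y,66,55); hsv=cv2.cvtColor(im,cv2.COLOR_BGR2HSV)
m=((hsv[...,2]>115)&(hsv[...,0]<30)&(hsv[...,1]>40)).astype(np.uint8)*255
q=cv2.boxPoints(cv2.minAreaRect(big(m)))
P=np.array([onz(c,up(p,x,y),.006) for p in q]); print("lid corners",np.round(P,4)); print("sides",np.linalg.norm(P-np.roll(P,1,0),axis=1),"centre",P.mean(0))
mb=((hsv[...,1]>140)&(hsv[...,2]>115)&(hsv[...,0]<19)).astype(np.uint8)*255
rb=cv2.minAreaRect(big(mb)); print("bar px",up(rb[0],x,y),rb[1],rb[2],"at z.03",onz(c,up(rb[0],x,y),.03))
# box
x,y=172,132; im=crop(x,y,75,60); v=im.max(2)
cv2.imwrite("pics/box_z.png",im)
for th in (100,130,150,170):
    b=big((v>th).astype(np.uint8)*255); q=cv2.boxPoints(cv2.minAreaRect(b))
    P=np.array([onz(c,up(p,x,y),.0625) for p in q]); print(th,np.round(P[:,:2],4).tolist(),np.round(np.linalg.norm(P-np.roll(P,1,0),axis=1),4),[np.round(p).tolist() for p in q])
E
```

```text
lid corners [[ 0.5464 -0.1279  0.006 ]
 [ 0.6098 -0.2575  0.006 ]
 [ 0.531  -0.2954  0.006 ]
 [ 0.468  -0.166   0.006 ]]
sides [0.08717917 0.14428051 0.08749082 0.14396431] centre [ 0.53881181 -0.2116721   0.006     ]
bar px [329.1020813  171.77951813] (132.2076416015625, 41.228782653808594) 65.26569366455078 at z.03 [ 0.5482781  -0.23404769  0.03      ]
100 [[0.6131, 0.2392], [0.6371, 0.0822], [0.5214, 0.0642], [0.4979, 0.2206]] [0.1167 0.1588 0.1171 0.1582] [[76.0, 122.0], [475.0, 72.0], [512.0, 362.0], [113.0, 412.0]]
130 [[0.6136, 0.2381], [0.6364, 0.083], [0.5302, 0.0671], [0.5078, 0.2218]] [0.1071 0.1568 0.1074 0.1562] [[79.0, 121.0], [473.0, 74.0], [505.0, 340.0], [111.0, 387.0]]
150 [[0.6131, 0.2376], [0.636, 0.0839], [0.5311, 0.068], [0.5087, 0.2212]] [0.1058 0.1554 0.1061 0.1549] [[80.0, 122.0], [471.0, 75.0], [503.0, 338.0], [112.0, 385.0]]
170 [[0.6127, 0.2373], [0.6357, 0.0846], [0.5318, 0.0686], [0.5092, 0.2209]] [0.1048 0.1545 0.1051 0.154 ] [[81.0, 123.0], [469.0, 75.0], [501.0, 336.0], [113.0, 384.0]]
```

View pics/box_z.png

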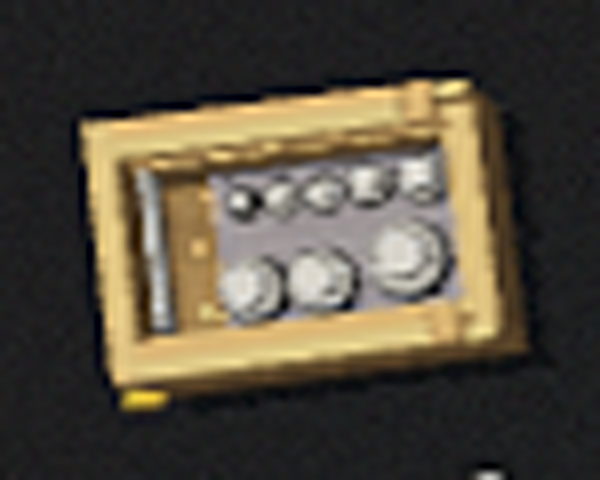

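Call:
servo_tool --targets '[{"offset":[0.229,-0.121,0],"dr":[0,0,-4.6]},{"offset":[0.229,-0.121,0],"dr":[0,0,-4.6]},{"offset":[0.229,-0.121,0],"dr":[0,0,-4.6]},{"offset":[0.458,-0.2416,0],"dr":[0,0,-9.25]},{"offset":[0.458,-0.2416,0],"dr":[0,0,-9.25]},{"offset":[0.458,-0.2416,0],"dr":[0,0,-9.25]},{"offset":[0.458,-0.2416,0],"dr":[0,0,-9.25]},{"offset":[0.458,-0.2416,0],"dr":[0,0,-9.25]},{"offset":[0.458,-0.2416,0],"dr":[0,0,-9.25]},{"offset":[0.458,-0.2416,0],"dr":[0,0,-9.25]},{"offset":[0.458,-0.2416,0],"dr":[0,0,-9.25]},{"offset":[0.458,-0.2416,0],"dr":[0,0,-9.25]},{"offset":[0.458,-0.2416,0],"dr":[0,0,-9.25]},{"offset":[0.458,-0.2416,0],"dr":[0,0,-9.25]},{"offset":[0.458,-0.2416,0.15],"dr":[0,0,-9.25]},{"offset":[0.458,-0.2416,0.15],"dr":[0,0,-9.25]},{"offset":[0.458,-0.2416,0.15],"dr":[0,0,-9.25]},{"offset":[0.458,-0.2416,0.15],"dr":[0,0,-9.25]},{"offset":[0.458,-0.2416,0.15],"dr":[0,0,-9.25]},{"offset":[0.458,-0.2416,0.15],"dr":[0,0,-9.25]}]' --gripper -1

```text
time_s: 1.82
position: [0.5477, -0.235, 0.0713]
tcp_rot: [[0.899, 0.438, -0.003], [0.438, -0.899, 0.002], [-0.002, -0.003, -1.0]]
force: [0.6, -0.4, 0.7]
opening: 0.999
grasp_force: 0.0
```

```bash
python3 - <<'E'
from h import *
s=bot.read_state(); print(s["time_s"],s["position"],np.round(s["tcp_rot"],4),s["force"])
a=cap("side","pics/s1.png")["color"]; b=cap("top")["color"]
cv2.imwrite("pics/c1.png",np.hstack([cv2.resize(i,(400,400),interpolation=cv2.INTER_CUBIC)[:,:,::-1] for i in (a[150:280,260:390],b[100:230,260:390])]))
E
```

```text
1.8167 [ 0.54773792 -0.23503223  0.07132326] [[ 0.899   0.438  -0.0034]
 [ 0.438  -0.899   0.0019]
 [-0.0022 -0.0032 -1.    ]] [ 0.55130483 -0.35973922  0.68269913]
```

View pics/c1.png

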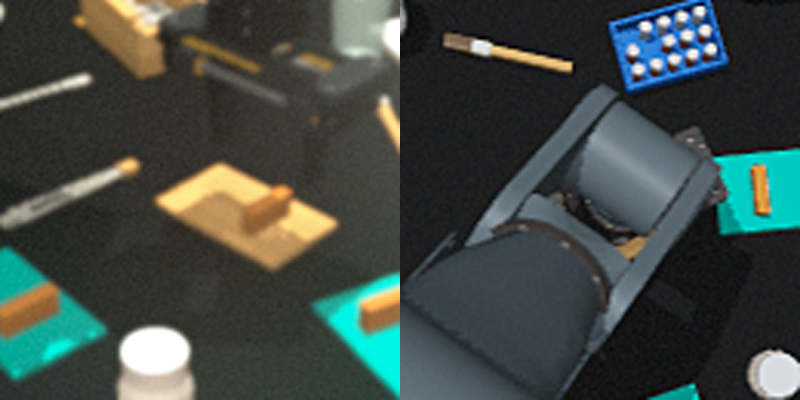

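The side crop shows the lid with the open fingers above and behind it. I'll check this by projecting the TCP and the bar.

```bash
python3 - <<'E'
from h import *
c=cap("side"); s=bot.read_state(); p=np.array(s["position"]);R=np.array(s["tcp_rot"])
for n,X in dict(tcp=p,fa=p+R[:,1]*.0435,fb=p-R[:,1]*.0435,bar=np.array([.5493,-.2341,.03])).items():
    print(n,proj(c,X),(proj(c,X)-[260,150])*400/130)
# bar in side view, orange mask
x,y=325,190;i=c["color"][y:y+60,x:x+50];h=cv2.cvtColor(i,cv2.COLOR_RGB2HSV)
m=((h[...,1]>150)&(h[...,0]<17)&(h[...,2]>90)).astype(np.uint8);ct=max(cv2.findContours(m,0,1)[0],key=cv2.contourArea)
r=cv2.boundingRect(ct);M=cv2.moments(ct);u=np.array([M['m10']/M['m00']+x,M['m01']/M['m00']+y]);print(r,u,onz(c,u,.018))
E
```

```text
tcp [347.22991547 200.25851109] [268.39973991 154.6415726 ]
fa [360.23062469 206.42880138] [308.40192214 173.62708118]
fb [334.85598766 194.38743236] [230.32611588 136.57671495]
bar [345.99091661 214.2825348 ] [264.58743573 197.79241478]
(14, 20, 16, 16) [346.16809117 217.58974359] [ 0.55082956 -0.23250851  0.018     ]
```

Call:
servo_tool --targets '[{"offset":[0.0023,0,0.03],"dr":[0,0,0]},{"offset":[0.0023,0,0.045],"dr":[0,0,0]},{"offset":[0.0023,0,0.055],"dr":[0,0,0]},{"offset":[0.0023,0,0.06],"dr":[0,0,0]},{"offset":[0.0023,0,0.061],"dr":[0,0,0]},{"offset":[0.0023,0,0.061],"dr":[0,0,0]}]'

```text
time_s: 2.47
position: [0.5519, -0.2343, 0.0125]
tcp_rot: [[0.899, 0.439, 0.001], [0.439, -0.899, -0.001], [0.001, 0.002, -1.0]]
force: [0.1, 0.2, 0.8]
opening: 1.001
grasp_force: 0.0
```

Call:
servo_tool --targets '[{"offset":[0,0,0],"dr":[0,0,0]},{"offset":[0,0,0],"dr":[0,0,0]},{"offset":[0,0,0],"dr":[0,0,0]},{"offset":[0,0,0],"dr":[0,0,0]},{"offset":[0,0,0],"dr":[0,0,0]},{"offset":[0,0,0],"dr":[0,0,0]},{"offset":[0,0,0],"dr":[0,0,0]},{"offset":[0,0,0],"dr":[0,0,0]},{"offset":[0,0,0],"dr":[0,0,0]},{"offset":[0,0,0],"dr":[0,0,0]},{"offset":[0,0,0],"dr":[0,0,0]},{"offset":[0,0,0],"dr":[0,0,0]}]' --gripper 1

```text
time_s: 3.47
position: [0.5512, -0.2338, 0.0115]
tcp_rot: [[0.899, 0.439, -0.0], [0.439, -0.899, 0.0], [-0.0, -0.0, -1.0]]
force: [-1.1, 1.2, 0.2]
opening: 0.171
grasp_force: 0.1
```

Call:
servo_tool --targets '[{"offset":[0,0,0],"dr":[0,0,0]},{"offset":[0,0,0],"dr":[0,0,0]},{"offset":[0,0,-0.01],"dr":[0,0,0]},{"offset":[0,0,-0.03],"dr":[0,0,0]},{"offset":[0,0,-0.055],"dr":[0,0,0]},{"offset":[0.01,-0.012,-0.06],"dr":[0,0,2]},{"offset":[0.03,-0.035,-0.06],"dr":[0,0,5]},{"offset":[0.05,-0.058,-0.06],"dr":[0,0,8]},{"offset":[0.07,-0.08,-0.06],"dr":[0,0,11]},{"offset":[0.09,-0.1,-0.06],"dr":[0,0,13]},{"offset":[0.11,-0.12,-0.06],"dr":[0,0,15.5]},{"offset":[0.1268,-0.14,-0.06],"dr":[0,0,17.4]},{"offset":[0.1268,-0.14,-0.06],"dr":[0,0,17.4]},{"offset":[0.1268,-0.14,-0.06],"dr":[0,0,17.4]},{"offset":[0.1268,-0.14,-0.06],"dr":[0,0,17.4]}]'

```text
time_s: 4.72
position: [0.6037, -0.0527, 0.0719]
tcp_rot: [[0.989, 0.151, 0.0], [0.151, -0.989, -0.001], [0.0, 0.001, -1.0]]
force: [-0.3, 0.0, -1.1]
opening: 0.156
grasp_force: 30.0
```

```bash
python3 - <<'E'
from h import *
s=bot.read_state(); print(s["time_s"],s["position"],np.round(s["tcp_rot"],4),s["force"],s["moment"])
a=cap("side","pics/s2.png")["color"]; b=cap("top","pics/t2.png")["color"]
cv2.imwrite("pics/c2.png",np.hstack([cv2.resize(i,None,fx=4,fy=4,interpolation=cv2.INTER_CUBIC)[:,:,::-1] for i in (a[110:240,270:370],b[110:240,175:275])]))
E
```

```text
4.7167 [ 0.60369987 -0.0527158   0.0719065 ] [[ 9.885e-01  1.509e-01  1.000e-04]
 [ 1.509e-01 -9.885e-01 -5.000e-04]
 [ 1.000e-04  6.000e-04 -1.000e+00]] [-0.25215108  0.01846261 -1.09613834] [0.01124875 0.01379042 0.03943532]
```

View pics/c2.png

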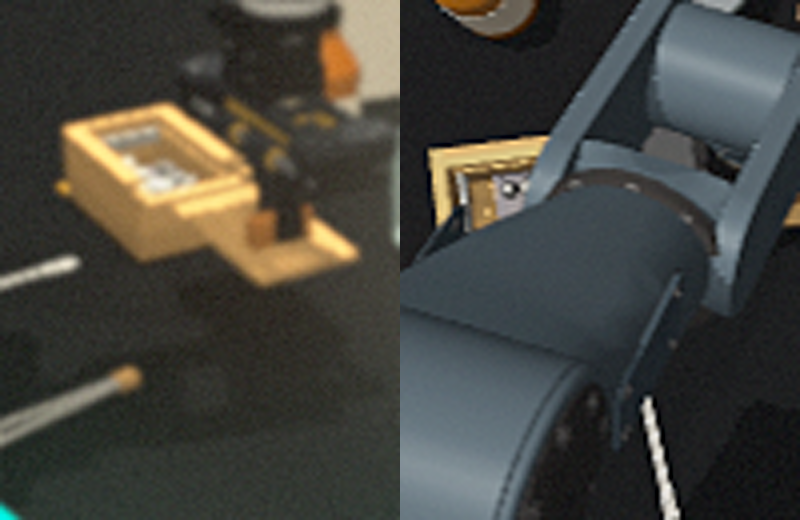

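The side crop shows the lid held level just outside the mouth. Its left tail corner is near crop (268,283) and its right tail near (358,253). The closed-end top corners of the box are near (63,128) and (170,104). I'll compare these with the predicted points.

```bash
python3 - <<'E'
from h import *
c=cap("side"); s=bot.read_state(); p=np.array(s["position"])
u=np.array([-.150,.989,0]);v=np.array([-.989,-.150,0])
g=lambda X:np.round((proj(c,X)-[270,110])*4+1.5,1)
lid=p*[1,1,0]+[0,0,.0664]
for n,a,b in(("tailL",-.045,.042),("tailR",-.045,-.042),("noseL",.095,.042),("noseR",.095,-.042)): print(n,g(lid+a*u+b*v))
bx=np.array([.5722,.1553,.0])
for n,a,b,z in(("closedL",.075,.052,.0625),("closedR",.075,-.052,.0625),("mouthL bottom",-.075,.052,0),("mouthR bottom",-.075,-.052,0),("mouthL sill",-.075,.052,.05),("lipL inner",-.055,.037,.0625),("lipR inner",-.055,-.037,.0625)): print(n,g(bx+a*u+b*v+[0,0,z]))
back=lambda q,z:onz(c,(np.array(q)-1.5)/4+[270,110],z)
L=back((268,281),.0664);R=back((358,253),.0664);print("lid tail seen",L,R,np.linalg.norm(L-R)); m=(L+R)/2; print("grip lat err (v) ",(m-p)[:2]@v[:2],"long",(m-p)[:2]@u[:2]+.045)
# box mask for sharper look
S=6; x,y=275,125
i=cv2.resize(c["color"][y:y+60,x:x+75],None,fx=S,fy=S,interpolation=cv2.INTER_CUBIC)
o=cv2.resize(c["color"][125:185,275:375],None,fx=8,fy=8,interpolation=cv2.INTER_CUBIC)[:,:,::-1].copy()
def dot(X,col):
    q=(proj(c,X)-[275,125])*8+3.5; cv2.circle(o,tuple(int(t) for t in q),4,col,1)
for a in(-.045,.095):
  for b in(.042,-.042): dot(lid+a*u+b*v,(255,0,255))
for a,b,z in((.075,.052,.0625),(.075,-.052,.0625),(-.075,.052,0),(-.075,-.052,0),(-.075,.052,.05),(-.055,.037,.0625),(-.055,-.037,.0625),(.065,.037,.0625),(.065,-.037,.0625)): dot(bx+a*u+b*v+[0,0,z],(0,255,0))
cv2.imwrite("pics/o2.png",o)
E
```

```text
tailL [261.6 277.8]
tailR [359.2 251.4]
noseL [172.2 203.3]
noseR [264.2 181. ]
closedL [ 62.3 126.3]
closedR [167.4 103.8]
mouthL bottom [140.2 259. ]
mouthR bottom [249.4 231.1]
mouthL sill [138.5 204.5]
lipL inner [143.6 177.5]
lipR inner [222.5 159.2]
lid tail seen [ 0.57130366 -0.11061535  0.0664    ] [ 0.64990384 -0.09395012  0.0664    ] 0.08034748534392591
grip lat err (v)  0.0003327804333320346 long -0.0041085148820351955
```

View pics/o2.png

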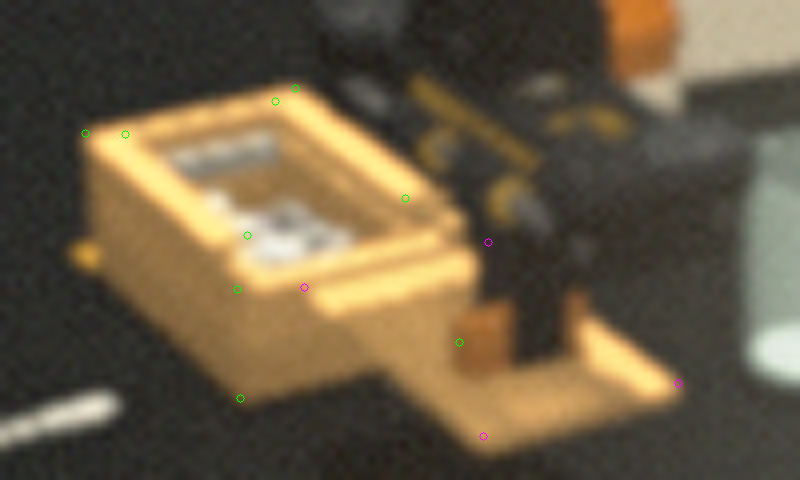

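The lid and box agree with the predictions to within about 1–2 mm, so I'll lower the lid and start the nose.

Call:
servo_tool --targets '[{"offset":[0,-0.005,0.003],"dr":[0,0,0]},{"offset":[0,-0.012,0.006],"dr":[0,0,0]},{"offset":[0,-0.02,0.0082],"dr":[0,0,0]},{"offset":[0,-0.027,0.0084],"dr":[0,0,0]},{"offset":[0,-0.033,0.0084],"dr":[0,0,0]},{"offset":[0,-0.038,0.0084],"dr":[0,0,0]},{"offset":[0,-0.042,0.0084],"dr":[0,0,0]},{"offset":[0,-0.046,0.0084],"dr":[0,0,0]},{"offset":[0,-0.05,0.0084],"dr":[0,0,0]},{"offset":[0,-0.05,0.0084],"dr":[0,0,0]}]'

```text
time_s: 5.7
position: [0.5961, -0.0021, 0.0632]
tcp_rot: [[0.989, 0.151, -0.0], [0.151, -0.989, 0.0], [-0.0, -0.0, -1.0]]
force: [-1.0, 0.3, -1.3]
opening: 0.158
grasp_force: 30.0
```

Call:
servo_tool --targets '[{"offset":[0,-0.003,0.0003],"dr":[0,0,0]},{"offset":[0,-0.006,0.0006],"dr":[0,0,0]},{"offset":[0,-0.009,0.0008],"dr":[0,0,0]},{"offset":[0,-0.012,0.0008],"dr":[0,0,0]},{"offset":[0,-0.012,0.0008],"dr":[0,0,0]}]'

```text
time_s: 6.12
position: [0.5942, 0.0095, 0.0622]
tcp_rot: [[0.989, 0.15, -0.001], [0.15, -0.989, 0.0], [-0.001, -0.0, -1.0]]
force: [-0.2, -0.0, -0.6]
opening: 0.158
grasp_force: 30.0
```

Call:
servo_tool --targets '[{"offset":[0,-0.003,0.0002],"dr":[0,0,0]},{"offset":[0,-0.006,0.0002],"dr":[0,0,0]},{"offset":[0,-0.009,0.0002],"dr":[0,0,0]},{"offset":[0,-0.012,0.0002],"dr":[0,0,0]},{"offset":[0,-0.012,0.0002],"dr":[0,0,0]}]'

```text
time_s: 6.53
position: [0.5924, 0.0214, 0.0621]
tcp_rot: [[0.989, 0.151, -0.0], [0.151, -0.989, 0.0], [-0.0, -0.0, -1.0]]
force: [0.1, 0.1, -0.1]
opening: 0.157
grasp_force: 30.0
```

Call:
servo_tool --targets '[{"offset":[0,-0.004,0],"dr":[0,0,0]},{"offset":[0,-0.008,0],"dr":[0,0,0]},{"offset":[0,-0.012,0],"dr":[0,0,0]},{"offset":[0,-0.016,0],"dr":[0,0,0]},{"offset":[0,-0.02,0],"dr":[0,0,0]},{"offset":[0,-0.02,0],"dr":[0,0,0]}]'

```text
time_s: 7.03
position: [0.5894, 0.0415, 0.0621]
tcp_rot: [[0.989, 0.151, -0.0], [0.151, -0.989, 0.0], [-0.0, -0.0, -1.0]]
force: [0.1, -0.5, -1.8]
opening: 0.156
grasp_force: 30.0
```

```bash
python3 - <<'E'
from h import *
s=bot.read_state(); print(s["time_s"],s["force"],s["moment"])
c=cap("side")
i=cv2.resize(c["color"][115:185,275:355],None,fx=8,fy=8,interpolation=cv2.INTER_CUBIC)[:,:,::-1]
cv2.imwrite("pics/c3.png",i)
E
```

```text
7.0333 [ 0.0687719  -0.45688027 -1.81902732] [ 0.01257289 -0.00601184 -0.02520806]
```

View pics/c3.png

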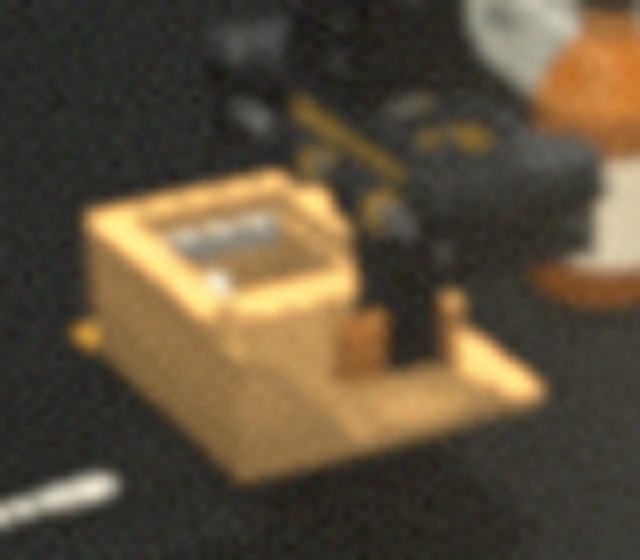

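The nose has slid in under the lips, near crop (230,320), and the tail sits at about (450,420). Forces are near zero, so I'll keep going.

Call:
servo_tool --targets '[{"offset":[0,-0.005,0],"dr":[0,0,0]},{"offset":[0,-0.01,0],"dr":[0,0,0]},{"offset":[0,-0.015,0],"dr":[0,0,0]},{"offset":[0,-0.02,0],"dr":[0,0,0]},{"offset":[0,-0.025,0],"dr":[0,0,0]},{"offset":[0,-0.03,0],"dr":[0,0,0]},{"offset":[0,-0.03,0],"dr":[0,0,0]}]'

```text
time_s: 7.67
position: [0.5849, 0.0714, 0.0622]
tcp_rot: [[0.989, 0.151, -0.0], [0.151, -0.989, 0.0], [-0.0, -0.0, -1.0]]
force: [0.2, -0.8, -0.5]
opening: 0.156
grasp_force: 30.0
```

Call:
servo_tool --targets '[{"offset":[0,-0.005,0],"dr":[0,0,0]},{"offset":[0,-0.01,0],"dr":[0,0,0]},{"offset":[0,-0.015,0],"dr":[0,0,0]},{"offset":[0,-0.02,0],"dr":[0,0,0]},{"offset":[0,-0.025,0],"dr":[0,0,0]},{"offset":[0,-0.03,0],"dr":[0,0,0]},{"offset":[0,-0.03,0],"dr":[0,0,0]}]'

```text
time_s: 8.25
position: [0.5804, 0.1009, 0.0621]
tcp_rot: [[0.989, 0.151, -0.0], [0.151, -0.989, 0.0], [-0.0, -0.0, -1.0]]
force: [-0.1, -0.4, -0.8]
opening: 0.157
grasp_force: 30.0
```

Call:
servo_tool --targets '[{"offset":[0,-0.004,0],"dr":[0,0,0]},{"offset":[0,-0.008,0],"dr":[0,0,0]},{"offset":[0,-0.01,0],"dr":[0,0,0]},{"offset":[0,-0.012,0],"dr":[0,0,0]},{"offset":[0,-0.013,0],"dr":[0,0,0]},{"offset":[0,-0.013,0],"dr":[0,0,0]}]'

```text
time_s: 8.75
position: [0.5787, 0.1129, 0.0621]
tcp_rot: [[0.989, 0.15, -0.0], [0.15, -0.989, 0.0], [-0.0, -0.0, -1.0]]
force: [0.8, -0.5, -0.8]
opening: 0.158
grasp_force: 30.0
```

Call:
servo_tool --targets '[{"offset":[0,-0.001,0],"dr":[0,0,0]},{"offset":[0,-0.002,0],"dr":[0,0,0]},{"offset":[0,-0.002,0],"dr":[0,0,0]}]'

```text
time_s: 9.0
position: [0.5784, 0.1147, 0.0621]
tcp_rot: [[0.989, 0.15, -0.0], [0.15, -0.989, 0.0], [-0.0, -0.0, -1.0]]
force: [-0.3, 0.0, -0.2]
opening: 0.156
grasp_force: 30.0
```

Call:
servo_tool --targets '[{"offset":[0,-0.001,0],"dr":[0,0,0]},{"offset":[0,-0.002,0],"dr":[0,0,0]},{"offset":[0,-0.002,0],"dr":[0,0,0]}]'

```text
time_s: 9.25
position: [0.5781, 0.1168, 0.0621]
tcp_rot: [[0.989, 0.15, -0.0], [0.15, -0.989, 0.0], [-0.0, -0.0, -1.0]]
force: [0.6, 0.1, 0.2]
opening: 0.157
grasp_force: 30.0
```

Call:
servo_tool --targets '[{"offset":[0,-0.001,0],"dr":[0,0,0]},{"offset":[0,-0.0015,0],"dr":[0,0,0]},{"offset":[0,-0.0015,0],"dr":[0,0,0]}]'

```text
time_s: 9.5
position: [0.5781, 0.1179, 0.0623]
tcp_rot: [[0.989, 0.15, 0.0], [0.15, -0.989, -0.001], [0.0, 0.001, -1.0]]
force: [0.1, -1.6, 0.4]
opening: 0.16
grasp_force: 30.0
```

Call:
servo_tool --targets '[{"offset":[0,-0.001,0],"dr":[0,0,0]},{"offset":[0,-0.001,0],"dr":[0,0,0]}]'

```text
time_s: 9.67
position: [0.5782, 0.1184, 0.0625]
tcp_rot: [[0.989, 0.151, 0.001], [0.151, -0.989, -0.001], [0.001, 0.001, -1.0]]
force: [-0.4, -4.5, 2.1]
opening: 0.161
grasp_force: 30.0
```

Call:
servo_tool --targets '[{"offset":[0,-0.001,0],"dr":[0,0,0]},{"offset":[0,-0.001,0],"dr":[0,0,0]}]'

```text
time_s: 9.83
position: [0.5784, 0.1188, 0.0628]
tcp_rot: [[0.989, 0.151, 0.001], [0.151, -0.989, -0.002], [0.001, 0.002, -1.0]]
force: [0.3, -6.5, 4.0]
opening: 0.16
grasp_force: 30.0
```

Call:
servo_tool --targets '[{"offset":[0,-0.0005,0.0005],"dr":[0,0,0]},{"offset":[0,-0.001,0.001],"dr":[0,0,0]},{"offset":[0,-0.001,0.001],"dr":[0,0,0]}]'

```text
time_s: 10.08
position: [0.5786, 0.1188, 0.0622]
tcp_rot: [[0.988, 0.151, 0.002], [0.151, -0.988, -0.003], [0.001, 0.004, -1.0]]
force: [-0.3, -10.1, 6.2]
opening: 0.161
grasp_force: 30.1
```

Call:
servo_tool --targets '[{"offset":[0,-0.001,0],"dr":[0,0,0]},{"offset":[0,-0.001,0],"dr":[0,0,0]}]'

```text
time_s: 10.25
position: [0.5787, 0.119, 0.0624]
tcp_rot: [[0.988, 0.152, 0.002], [0.152, -0.988, -0.005], [0.002, 0.005, -1.0]]
force: [0.0, -11.5, 6.7]
opening: 0.163
grasp_force: 30.1
```

Call:
servo_tool --targets '[{"offset":[0,-0.001,0],"dr":[0,0,0]},{"offset":[0,-0.001,0],"dr":[0,0,0]}]'

```text
time_s: 10.42
position: [0.5786, 0.1207, 0.0624]
tcp_rot: [[0.989, 0.151, 0.003], [0.151, -0.989, -0.003], [0.002, 0.003, -1.0]]
force: [-0.9, -7.0, 4.2]
opening: 0.161
grasp_force: 30.1
```

Call:
servo_tool --targets '[{"offset":[0,-0.001,0],"dr":[0,0,0]},{"offset":[0,-0.001,0],"dr":[0,0,0]}]'

```text
time_s: 10.58
position: [0.5773, 0.1244, 0.0616]
tcp_rot: [[0.989, 0.148, 0.001], [0.148, -0.989, 0.001], [0.001, -0.001, -1.0]]
force: [0.7, 0.3, 0.5]
opening: 0.157
grasp_force: 30.0
```

Call:
servo_tool --targets '[{"offset":[0,-0.001,0],"dr":[0,0,0]},{"offset":[0,-0.001,0],"dr":[0,0,0]}]'

```text
time_s: 10.75
position: [0.5773, 0.1251, 0.0615]
tcp_rot: [[0.989, 0.151, 0.001], [0.151, -0.989, -0.001], [0.001, 0.001, -1.0]]
force: [0.2, -2.5, 4.3]
opening: 0.156
grasp_force: 30.0
```

Call:
servo_tool --targets '[{"offset":[0,-0.001,0],"dr":[0,0,0]},{"offset":[0,-0.001,0],"dr":[0,0,0]}]'

```text
time_s: 10.92
position: [0.5773, 0.1251, 0.0615]
tcp_rot: [[0.988, 0.151, 0.001], [0.151, -0.988, -0.002], [0.001, 0.002, -1.0]]
force: [0.7, -5.3, 4.5]
opening: 0.16
grasp_force: 30.0
```

It snapped over and is now stopped firmly, about 7 mm past first contact. I'll push a little more to confirm, then relax.

Call:
servo_tool --targets '[{"offset":[0,-0.001,0],"dr":[0,0,0]},{"offset":[0,-0.0015,0],"dr":[0,0,0]},{"offset":[0,-0.0015,0],"dr":[0,0,0]}]'

```text
time_s: 11.17
position: [0.5773, 0.1251, 0.0615]
tcp_rot: [[0.988, 0.152, 0.001], [0.152, -0.988, -0.004], [0.001, 0.004, -1.0]]
force: [0.8, -10.9, 4.2]
opening: 0.159
grasp_force: 30.0
```

Call:
servo_tool --targets '[{"offset":[0,0.0015,-0.0005],"dr":[0,0,0]},{"offset":[0,0.003,-0.001],"dr":[0,0,0]},{"offset":[0,0.003,-0.001],"dr":[0,0,0]}]'

```text
time_s: 11.42
position: [0.5767, 0.125, 0.0617]
tcp_rot: [[0.989, 0.15, -0.001], [0.15, -0.989, 0.001], [-0.0, -0.001, -1.0]]
force: [0.6, -0.9, -0.5]
opening: 0.155
grasp_force: 30.0
```

Call:
servo_tool --targets '[{"offset":[0,0,0],"dr":[0,0,0]},{"offset":[0,0,0],"dr":[0,0,0]},{"offset":[0,0,0],"dr":[0,0,0]},{"offset":[0,0,0],"dr":[0,0,0]},{"offset":[0,0,0],"dr":[0,0,0]},{"offset":[0,0,-0.005],"dr":[0,0,0]},{"offset":[0,0,-0.02],"dr":[0,0,0]},{"offset":[0,0,-0.05],"dr":[0,0,0]},{"offset":[0,0,-0.08],"dr":[0,0,0]},{"offset":[0,0,-0.1],"dr":[0,0,0]},{"offset":[0,0,-0.1],"dr":[0,0,0]}]' --gripper 0

```text
time_s: 12.33
position: [0.5803, 0.1248, 0.1674]
tcp_rot: [[0.989, 0.15, 0.01], [0.15, -0.989, 0.0], [0.01, 0.001, -1.0]]
force: [1.5, -0.1, 0.5]
opening: 0.505
grasp_force: 0.0
```

```bash
python3 - <<'E'
from h import *
s=bot.read_state(); print(s["time_s"],s["position"],s["force"],s["opening"])
c=cap("side")
cv2.imwrite("pics/c4.png",cv2.resize(c["color"][115:185,275:355],None,fx=8,fy=8,interpolation=cv2.INTER_CUBIC)[:,:,::-1])
E
```

```text
12.3333 [0.58032275 0.12480538 0.1674173 ] [ 1.50304358 -0.11724845  0.50087448] 0.5045967164652364
```

View pics/c4.png

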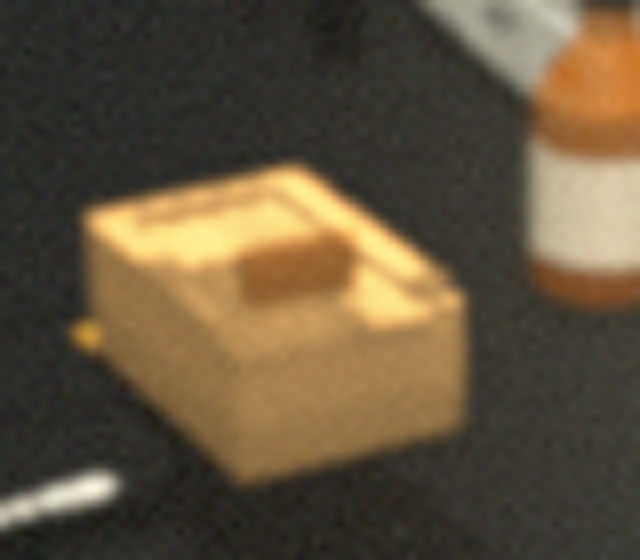

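The lid is flush in the box, with its tail edge level with the mouth at about (350,340) and its nose against the closed end at about (200,205). The gripper is clear, so I'll hand in.

```bash
python3 -c "
from rig import ticket
print(ticket.hand_in())"
```

```text
the job is handed in; nothing more can be done
None
```

The lid is closed: it snapped over the ridge and stopped firmly against the closed end. I let go and handed the job in at about 12 s, with measured push forces no higher than about 13 N. The hand-in returned no verdict.

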